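Pin the stop fence of the bread slicing guide

TASK

Lock the stop fence of the bread slicing guide: take the red-headed pin from its stand, put it through the hole in the metal sliding plate, and feel for the hole hidden in the bar underneath by sliding pin and plate together towards the knife posts until the pin drops in. Press it gently until it is fully home with its collar down on the plate, let go, and leave the other things on the worktop where they are.

Things in the scene. Friction and masses are not known exactly. Their poses are not given: they have to be found in the camera images.
- guide: Bread slicing guide, fixed to the worktop: beech base 110 (x) x 320 (y) x 44 mm high, with a lengthwise channel and steel edge strips 47 mm high. Origin: centre of its underside; z up, y along the channel towards the fence end. Four wooden knife posts, 102 mm high, stand at its -y end. It must be treated gently: pin and guide must never press on each other with more than 40 N.
- bar_top (a point): Fixed point of the guide: mid channel, 34 mm above its underside, level with the flat top of the steel bar hidden beneath the plate. The bar is fixed and has one 13 mm round hole, 24 mm deep, on the channel's centre line like the plate's hole. Where along y is unknown and is not this point: between -20 and +6 mm in y from it, 11 to 45 mm from the plate's start towards the knife posts.
- fence (a point): Centre of the top edge of the wooden stop fence (96 x 12 mm, top 95 mm above the guide's underside), which stands on the +y end of the sliding plate, 92 mm from the plate's hole.
- fence_plate (a joint): Slide of the aluminium plate (70 x 200 x 8 mm, its top 44 mm above the guide's underside) with the fence along the guide's y (m): 0 at mid travel, grows towards the fence end, stops at -0.028 and +0.028, starts between 0.017 and 0.025. It moves against about 1.5 N of friction when pushed.
- plate_hole (a point): Centre of the round 13 mm hole through the plate, at the plate's top face; 2 mm chamfer at its mouth. It moves with the plate. Axes as the guide's.
- locking_pin: Locking pin, 60 to 80 g: red square head 18 x 18 mm, 40 mm high, on a steel collar 26 mm across and 4 mm thick, with a round steel shaft 10 mm in diameter and 30 mm long below it, its tip tapered to 6 mm over the last 4 mm. Origin: on the axis at the collar's underside; z up along the pin, x and y square to the faces of the head. The head reaches from 4 to 44 mm above the origin. At the start it stands upright in the stand, collar on the stand's top.
- pin_tip (a point): Centre of the pin's lower end, 30 mm below the pin's origin.
- pin_stand: Beech block 64 x 64 x 40 mm, fixed to the worktop, with a 13 mm hole 34 mm deep in the middle of its top, which holds the pin. Origin: centre of its underside.
- honey_jar: Honey jar with a grey lid, 66 x 72 x 102 mm, a bystander. Origin: centre of its underside.
- pepper_mill: Dark wooden pepper mill, 58 mm across, 150 mm high, a bystander. Origin: centre of its underside.
- salt_shaker: Glass salt shaker, 44 mm across, 90 mm high, a bystander. Origin: centre of its underside.
- lemon: Yellow lemon, 71 x 53 x 51 mm, a bystander. Origin: at its underside.
- mug: Yellow and cream mug, 78 x 114 x 92 mm, a bystander. Origin: centre of its underside.

How it is judged:
On the way:
1. the pin's tip is in the hole of the sliding plate, at least 4 mm below the plate's top (z of pin_tip in the frame of guide below 0.04 m and horizontal distance between pin_tip and plate_hole below 0.006 m), for 0.1 s.
At the end, for the whole second after the job is handed in: The pin stands at rest through the plate and in the hidden hole, within 0.12 rad of upright, its tip less than 16.5 mm above the guide's underside (collar within 2.5 mm of the plate) and within 6 mm of the axis of the plate's hole (z of pin_tip in the frame of guide below 0.0165 m and horizontal distance between pin_tip and plate_hole below 0.006 m and angle between locking_pin's own z axis and vertical below 0.12 rad and linear speed of locking_pin below 0.01 m/s); the robot touches nothing.
It fails at once if pin and guide (with its plate and bar) press on each other with more than 40 N (contact force between locking_pin and guide above 40 N).
It fails at once if a bystander (jar, mill, shaker, lemon or mug) is shoved more than 30 mm (distance of any of honey_jar, pepper_mill, salt_shaker, lemon, mug from where it was at the start of the episode above 0.03 m).
It fails at once if the jar, mill, shaker or mug is tipped more than 0.4 rad (angle between any of honey_jar, pepper_mill, salt_shaker, mug's own z axis and vertical above 0.4 rad).
It also fails if it takes over 54 s, if anything falls off the work surface, if the arm or the gripper's body presses on something with over 40 N, if the wrist force passes 120 N, or if a joint passes its speed limit or range.

ROBOT

A 7-joint arm with a two-finger parallel gripper is mounted at the origin on a cart in front of the work surface, level with it; the furniture and walls round the work are solid. World frame = base frame: x ahead of the robot, y to its left, z up, the work surface at z = 0. Lengths are in m, angles in rad, forces in N, time in s.
With the tool pointing down it reaches from about 0.35 to 0.9 m from the base axis. Payload 19.9 kg.
Tool frame: the origin (TCP) lies at the very end of the fingers, on their centre line; the grasp point (between the pads) lies 19 mm behind it (arm.tcp_to_grasp is the distance from the TCP to the grasp point, in m); z points along the fingers, y is the line along which they close (so a half turn about z gives the same grasp; the last joint's range is limited). The gripper opens to 85 mm and grips with 20 to 120 N. Pads are 22 mm wide; open, the fingers measure 114 mm over their backs; the gripper's body (76 mm by 85 mm) begins 54 mm behind the grasp point. The pads swing forward as they close: fully open they stand 13 mm farther back than shut.
Start: joints at [-1.157, 0.417, -0.01, 1.614, 0.005, 1.111, -0.053], TCP at [0.275, 0.561, 0.21] pointing down, gripper open.
Joint ranges: [-2.81, 2.81], [-0.39, 2.02], [-1.27, 1.25], [0.06, 2.57], [-1.19, 4.33], [0.19, 2], [-2.82, 2.82]. Speed limits (rad/s): [1.89, 1.89, 2.39, 2.39, 3.01, 3.01, 3.01].

INTERFACE

Orientations are given as a unit quaternion [x, y, z, w].
In Python, from cell import arm, optics, ticket gives the robot as it stands.
- The arm moves only by the tool step_arm, never from a script. Its argument "series" is a list of rows, each an object with "fingers": the closure, from 0 (fully open) to 1 (shut); "slide": the shift along the tool's x, y, z in m, a list of three; "spin": the turn about the tool's z in degrees. In form: [{"fingers": fingers, "slide": [dx, dy, dz], "spin": spin}, ...]. A call has 1 to 12 rows; each row is the pose to reach, as a shift and turn from the pose commanded when the call began, along the tool's axes at that moment; what a row does not reach only later rows make up. A row lasts 1/12 s, in which the tool goes at most 41.7 mm and 7.16 degrees, less where a joint would pass 70% of its speed; a pose out of reach is approached as far as the arm can. A call with a gripper value outside its range is refused whole. The fingers move at their own pace and stop on an object; "newtons" is the grip in N (left out, the last holds). Time passes only in rows, so rows that repeat a pose let the fingers close. It gives the time, the measured TCP pose, the force, the opening and the grip force at its end, in the units of the state.
- arm.get_state(): the state, without advancing time (a new reading comes with each control period).
- optics.grab_frame(name): name is "scene" or "side" or "wrist"; returns the picture (420x560x3 uint8, red, green, blue); there is no depth.
- optics.camera_params(name): a dict with "fx", "fy", "cx", "cy" (pixels), "origin" and "orientation" of the camera in the world. Camera axes: x right, y down, z forward; pixel columns grow to the right and rows downward; lengths in m; the calibration is good to about 2 mm. A picture is of the moment at which its call begins: read the wrist's pose just before it. camera_params takes no time and is no camera call; for the wrist camera it gives the pose at the moment of the call.
- ticket.job_done(): hands the job in; it is judged then, once.
The state is a dict: "time": time; "joint_pos": joint angles; "dq": joint speeds; "effort": joint torques, N m; "ee_pos": TCP position; "orientation": TCP orientation; "contact_force": force on the tool from outside, world axes, zero at the start; "ft_torque": the same for the moment, N m; "gripper_width": opening from 0.0 (shut) to 1.0 (fully open); "grasp_force": force on a finger pad.
Only numpy, scipy, OpenCV 4.12 (cv2) and the standard library are available. Lean on these libraries where they do the work, as an engineer would, in place of code of your own. Each camera call takes 0.05 s, during which the arm holds its last target. There are 200 camera calls.

## Working session

There is one attempt and no reset: what is moved stays moved. The work goes in short steps, Python scripts to look and compute and a tool call to move; the robot and the scene stay as the last step left them, time stands still between calls to the robot, and variables do not carry over. Pictures are saved under pics/ and viewed, at most 10 in all, crops included, and the job is handed in when it is done.

Besides the shell and the picture viewer there is one more tool, called after "Emit:" as name(argument=value, ...), one argument or row to a line, values as JSON. step_arm: Moves the arm, as the interface text tells. Its arguments: {"type":"object","properties":{"series":{"type":"array"},"newtons":{"type":"number"}},"required":["series"]}

```bash
mkdir -p pics
cat > h.py <<'E'
import numpy as np, cv2
from cell import arm, optics, ticket
from scipy.spatial.transform import Rotation as R
def grab(n,f=None):
    p=optics.camera_params(n); im=optics.grab_frame(n)
    if f: cv2.imwrite('pics/'+f,im[:,:,::-1])
    return im,p
def ray(p,u,v):
    d=R.from_quat(p['orientation']).apply([(u-p['cx'])/p['fx'],(v-p['cy'])/p['fy'],1.]); return np.array(p['origin']),d/np.linalg.norm(d)
def plane(p,u,v,z):
    o,d=ray(p,u,v); return o+d*(z-o[2])/d[2]
def proj(p,X):
    c=R.from_quat(p['orientation']).inv().apply(np.array(X)-p['origin']); return p['fx']*c[0]/c[2]+p['cx'],p['fy']*c[1]/c[2]+p['cy']
def tri(r1,r2):
    (o1,d1),(o2,d2)=r1,r2
    A=np.stack([d1,-d2],1); t=np.linalg.lstsq(A,o2-o1,rcond=None)[0]
    a,b=o1+t[0]*d1,o2+t[1]*d2; return (a+b)/2,np.linalg.norm(a-b)
E
python3 - <<'E'
from h import *
print(arm.get_state())
ims=[]
for n in ("scene","side","wrist"):
    im,p=grab(n,n+'0.png'); print(n,p); ims.append(im)
E
```

```text
{'time': 0.0, 'joint_pos': array([-1.15647654,  0.41797078, -0.01032874,  1.61417075,  0.00472323,
        1.11069188, -0.05300718]), 'dq': array([-1.40713018e-03, -1.72377517e-04,  3.35094999e-04,  4.80361507e-04,
        1.50413585e-03, -4.04591971e-05,  6.75958099e-04]), 'effort': array([-1.20681583e-03, -8.64450502e+01,  6.77824058e-01, -4.34887791e+01,
        1.90462230e-02,  7.49124127e-03,  1.01736871e-04]), 'ee_pos': array([0.27496467, 0.56085402, 0.2095636 ]), 'orientation': array([ 2.25924913e-01,  9.74144529e-01, -6.02246501e-04, -8.76044441e-05]), 'contact_force': array([-0.1519075 , -0.15975533, -0.70394087]), 'ft_torque': array([-0.04555802, -0.01945671,  0.01419957]), 'grasp_force': 0.0, 'gripper_width': 1.0006938672908248}
scene {'fx': 507.26480604000227, 'fy': 507.26480604000227, 'cx': 284.9003650354153, 'cy': 214.91306847050933, 'origin': array([-0.5573886 , -0.56764206,  1.03490132]), 'orientation': array([ 0.76665071, -0.46021864,  0.22952213, -0.38440226])}
side {'fx': 415.0020202700114, 'fy': 415.0020202700114, 'cx': 279.7194043264114, 'cy': 211.18855082778722, 'origin': array([0.36864834, 1.4025664 , 0.74147627]), 'orientation': array([-0.04532069,  0.84884362, -0.5251619 ,  0.04019349])}
wrist {'fx': 313.21785091118653, 'fy': 313.21785091118653, 'cx': 281.3444402338568, 'cy': 209.7301857156165, 'origin': array([0.21482385, 0.59085094, 0.37168811]), 'orientation': array([0.84126938, 0.52416339, 0.06968693, 0.11252684])}
```

View pics/scene0.png

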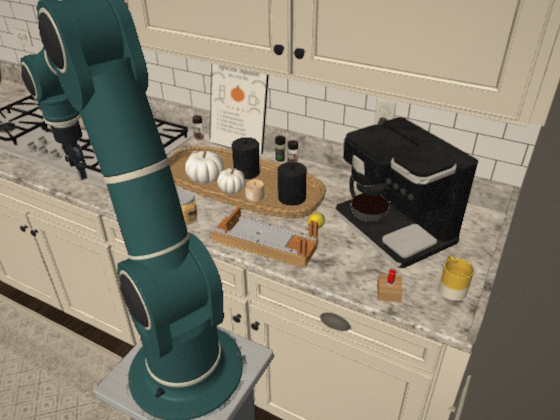

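View pics/side0.png

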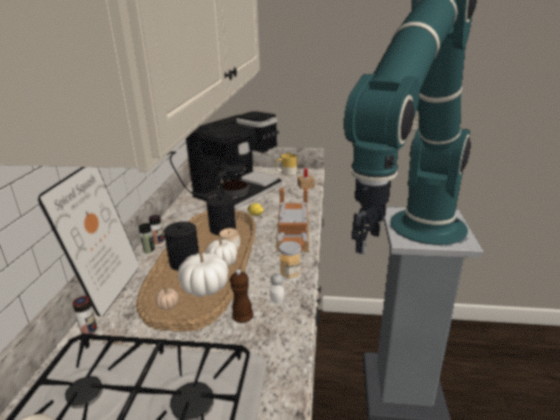

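The scene view shows the red pin at about (391,276) on its stand at (390,290). The guide is around (265,237), with its fence at the left near (228,222) and its posts at the right near (305,235). The jar is at (187,207), the lemon at (317,220) and the mug at (456,278). The side view shows the guide at about (293,215), with the mill and shaker this side of it.

Run:
```python
from h import *
im,p=grab("scene"); im2,q=grab("side")
def red(im,box):
    x0,y0,x1,y1=box; h=cv2.cvtColor(im,cv2.COLOR_RGB2HSV)
    m=(((h[...,0]<6)|(h[...,0]>172))&(h[...,1]>170)&(h[...,2]>80)).astype(np.uint8)
    k=np.zeros_like(m);k[y0:y1,x0:x1]=1;m*=k
    v,u=np.nonzero(m); return u.mean(),v.mean(),len(u),u.min(),u.max(),v.min(),v.max()
a=red(im,(370,255,410,300)); b=red(im2,(290,155,325,195)); print(a,b)
print(plane(p,a[0],a[1],.066),plane(q,b[0],b[1],.066),tri(ray(p,*a[:2]),ray(q,*b[:2])))
c1=cv2.resize(im[195:275,195:335],None,fx=5.6,fy=5.6,interpolation=cv2.INTER_CUBIC)
cv2.imwrite('pics/c1.png',c1[:,:,::-1])
# guess: project
for X in [(265,237,.047),(228,218,.095),(305,240,.1)]: print(plane(p,*X))
```

```text
(np.float64(391.0987654320988), np.float64(276.1975308641975), 81, np.int64(388), np.int64(395), np.int64(270), np.int64(283)) (np.float64(305.4), np.float64(172.9), 10, np.int64(305), np.int64(306), np.int64(170), np.int64(175))
[ 0.47300645 -0.3456263   0.066     ] [ 0.47560408 -0.33555005  0.066     ] (array([ 0.47632937, -0.34482543,  0.06257114]), np.float64(0.00045512642137447143))
[0.47777617 0.05655203 0.047     ]
[0.45399512 0.17239574 0.095     ]
[ 0.46453119 -0.0856867   0.1       ]
```

View pics/c1.png

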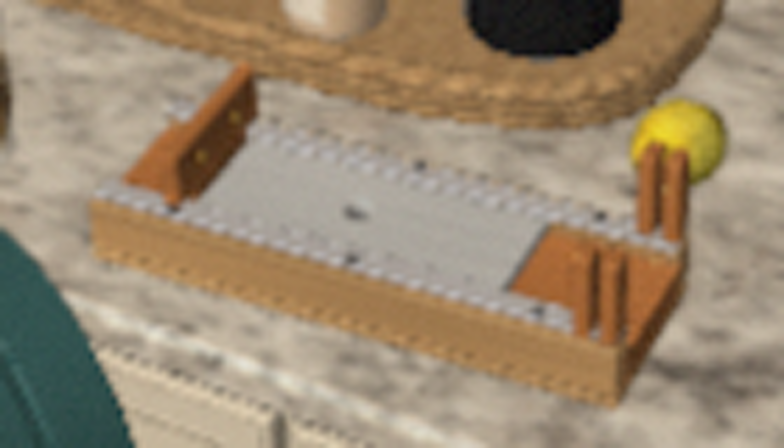

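Emit:
step_arm(
  series=[
    {"fingers": 0,"slide": [-0.03,-0.03,-0.04],"spin": -5},
    {"fingers": 0,"slide": [-0.06,-0.06,-0.04],"spin": -10},
    {"fingers": 0,"slide": [-0.09,-0.09,-0.04],"spin": -15},
    {"fingers": 0,"slide": [-0.12,-0.12,-0.04],"spin": -20},
    {"fingers": 0,"slide": [-0.15,-0.15,-0.04],"spin": -26},
    {"fingers": 0,"slide": [-0.18,-0.18,-0.04],"spin": -26},
    {"fingers": 0,"slide": [-0.21,-0.21,-0.04],"spin": -26},
    {"fingers": 0,"slide": [-0.24,-0.24,-0.04],"spin": -26},
    {"fingers": 0,"slide": [-0.27,-0.27,-0.04],"spin": -26},
    {"fingers": 0,"slide": [-0.3,-0.3,-0.04],"spin": -26},
    {"fingers": 0,"slide": [-0.33,-0.33,-0.04],"spin": -26},
    {"fingers": 0,"slide": [-0.36,-0.36,-0.04],"spin": -26},
  ],
)

```text
time: 1.25
ee_pos: [0.4331, 0.0977, 0.2505]
orientation: [0.001, 1.0, 0.0, 0.0]
contact_force: [1.8, 0.9, -0.7]
gripper_width: 1.0
grasp_force: 0.0
```

Run:
```python
from h import *
im,p=grab("wrist",'w1.png'); s=arm.get_state(); print(s['time'],s['ee_pos'],s['orientation'],p)
```

```text
1.3 [0.43521419 0.09042515 0.25062031] [ 4.60888863e-03  9.99988965e-01 -6.10216233e-04  6.75191421e-04] {'fx': 313.21785091118653, 'fy': 313.21785091118653, 'cx': 281.3444402338568, 'cy': 209.7301857156165, 'origin': array([0.36601423, 0.0983478 , 0.41250396]), 'orientation': array([0.70180856, 0.69989966, 0.09397012, 0.0936741 ])}
```

View pics/w1.png

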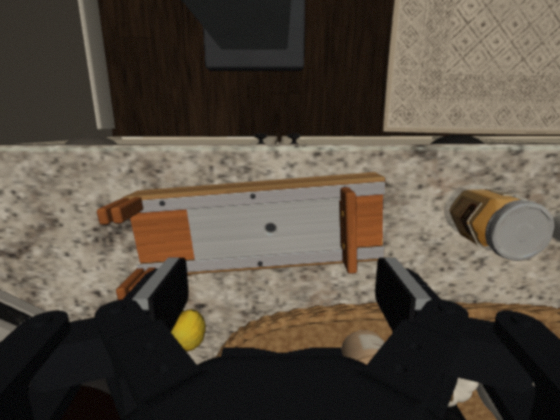

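The wrist view shows the plate hole at about (270,227). The fence is at x≈350, with its top edge running from (347,188) to (352,272). The steel strips run from about (145,195) to (385,183), the posts are at the left and the jar is at (515,228).

Run:
```python
from h import *
im,p=grab("wrist"); im,p=grab("wrist",'w2.png'); s=arm.get_state(); print(s['time'],s['ee_pos'],p['origin'])
g=cv2.cvtColor(im,cv2.COLOR_RGB2GRAY)
m=(g<90).astype(np.uint8)
n,l,st,c=cv2.connectedComponentsWithStats(m)
for i in range(1,n):
    x,y,w,h,a=st[i]
    if 8<a<400 and 150<c[i][0]<390 and 150<c[i][1]<300: print(st[i],c[i],plane(p,*c[i],.044),plane(p,*c[i],.047))
q=optics.camera_params('scene'); print('scene hole',plane(q,258.4,232.9,.044))
```

```text
1.4 [0.43357032 0.09718558 0.2503613 ] [0.36720992 0.09545276 0.41251392]
[317 152   6   2  10] [319.5 152.5] [0.39935433 0.13934486 0.044     ] [0.39909265 0.13898755 0.047     ]
[149 165   5   4  12] [151.41666667 166.25      ] [ 0.41325319 -0.05782316  0.044     ] [ 0.41287836 -0.05657537  0.047     ]
[254 193   5   5  21] [256. 195.] [0.44910014 0.06398002 0.044     ] [0.44843349 0.06423623 0.047     ]
[163 201   5   5  23] [165.         202.82608696] [ 0.45766179 -0.04665502  0.044     ] [ 0.45692544 -0.04549815  0.047     ]
[269 222  10   9  73] [273.57534247 226.1369863 ] [0.48874437 0.08447291 0.044     ] [0.48775498 0.08456229 0.047     ]
[176 233  17   7  58] [184.79310345 236.44827586] [ 0.50113483 -0.02662105  0.044     ] [ 0.50004457 -0.02562728  0.047     ]
[140 239  34   8  83] [154.45783133 242.60240964] [ 0.50893452 -0.06546601  0.044     ] [ 0.50778077 -0.064156    0.047     ]
[379 240  11   5  22] [384.         242.22727273] [0.51141458 0.22269173 0.044     ] [0.51024063 0.2216559  0.047     ]
[365 243  11   3  13] [369.53846154 244.        ] [0.5136057  0.20469591 0.044     ] [0.51241392 0.20380658 0.047     ]
[190 257   7   3  10] [193.1 257.9] [ 0.53020375 -0.01870089  0.044     ] [ 0.52887685 -0.01777159  0.047     ]
[358 256   4   9  16] [359.4375 260.1875] [0.53555147 0.19321804 0.044     ] [0.53418103 0.19242215 0.047     ]
[152 260  11   3  16] [157.625  260.8125] [ 0.53375531 -0.06432871  0.044     ] [ 0.53239949 -0.06302796  0.047     ]
[261 261   5   6  21] [263.28571429 262.9047619 ] [0.53805124 0.07047449 0.044     ] [0.53666045 0.07067783 0.047     ]
[276 265   7   4  16] [278.8125 266.5625] [0.54335758 0.09026623 0.044     ] [0.5419236  0.09030845 0.047     ]
[254 267   7   3  13] [256.61538462 268.15384615] [0.54529312 0.06171512 0.044     ] [0.54384338 0.06198977 0.047     ]
scene hole [0.48874621 0.08664207 0.044     ]
```

Emit:
step_arm(
  series=[
    {"fingers": 0.3,"slide": [-0.004,-0.037,0],"spin": 0},
    {"fingers": 0.3,"slide": [-0.008,-0.074,0],"spin": 0},
    {"fingers": 0.3,"slide": [-0.012,-0.111,0],"spin": 0},
    {"fingers": 0.3,"slide": [-0.016,-0.148,0],"spin": 0},
    {"fingers": 0.3,"slide": [-0.02,-0.185,0],"spin": 0},
    {"fingers": 0.3,"slide": [-0.024,-0.222,0],"spin": 0},
    {"fingers": 0.3,"slide": [-0.028,-0.259,0.01],"spin": 0},
    {"fingers": 0.3,"slide": [-0.032,-0.296,0.02],"spin": 0},
    {"fingers": 0.3,"slide": [-0.036,-0.333,0.03],"spin": 0},
    {"fingers": 0.3,"slide": [-0.041,-0.37,0.04],"spin": 0},
    {"fingers": 0.3,"slide": [-0.041,-0.407,0.05],"spin": 0},
    {"fingers": 0.3,"slide": [-0.041,-0.442,0.06],"spin": 0},
  ],
)

```text
time: 2.4
ee_pos: [0.4738, -0.3431, 0.1893]
orientation: [0.0, 1.0, 0.0, -0.0]
contact_force: [1.0, 1.1, 0.4]
gripper_width: 0.704
grasp_force: 0.0
```

Emit:
step_arm(
  series=[
    {"fingers": 0.3,"slide": [0,0,0],"spin": 0},
    {"fingers": 0.3,"slide": [0,0,0],"spin": 0},
    {"fingers": 0.3,"slide": [0,0,0],"spin": 0},
  ],
)

```text
time: 2.65
ee_pos: [0.4736, -0.3412, 0.1899]
orientation: [0.001, 1.0, 0.0, -0.0]
contact_force: [0.0, 0.1, 0.5]
gripper_width: 0.695
grasp_force: 0.0
```

Run:
```python
from h import *
s=arm.get_state(); im,p=grab("wrist",'w3.png'); print(s['time'],s['ee_pos'],s['gripper_width'],R.from_quat(s['orientation']).as_matrix().round(3),p['origin'])
h=cv2.cvtColor(im,cv2.COLOR_RGB2HSV)
m=(((h[...,0]<6)|(h[...,0]>172))&(h[...,1]>150)&(h[...,2]>60)).astype(np.uint8)
n,l,st,c=cv2.connectedComponentsWithStats(m)
for i in range(1,n):
    if st[i][4]>80: print(st[i],c[i],plane(p,*c[i],.075))
print(proj(p,[.4745,-.345,.084]))
```

```text
2.65 [ 0.47361853 -0.34117748  0.18986557] 0.6946740676048145 [[-1.     0.001 -0.   ]
 [ 0.001  1.     0.001]
 [ 0.     0.001 -1.   ]] [ 0.40670751 -0.34065899  0.35198304]
[262 185  21  26 450] [272.54444444 197.86      ] [ 0.47075098 -0.34844262  0.075     ]
(np.float64(276.21932315212285), np.float64(204.29478401899377))
```

View pics/w3.png

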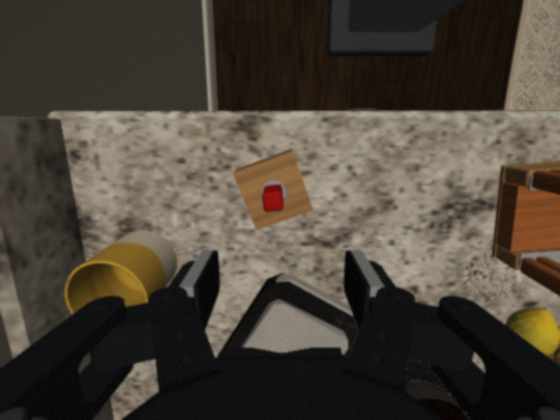

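The wrist view shows the red head at about (272,198), on a stand whose top spans (235–312, 150–228). The stand is turned about 15–20°. The mug is at (120,275) and the guide's posts are at the right.

Run:
```python
from h import *
im,p=grab("wrist")
c=im[175:225,245:305]; cv2.imwrite('pics/c3.png',cv2.resize(c,None,fx=10,fy=10,interpolation=cv2.INTER_CUBIC)[:,:,::-1])
h=cv2.cvtColor(im,cv2.COLOR_RGB2HSV)
b=c[...,0].astype(int); print(b[10:38:2,14:42:2])
```

```text
[[147 141 126 118 111 111 111 107 108 106 110 119 127 127]
 [146 130 116  99 103 104 106 105 107 105 102 107 130 127]
 [141 125 106 102 103 107 108 111 108 106 104 103 133 133]
 [135 122 104 108 114 117 122 127 131 132 120  97 128 131]
 [133 122 123 140 142 148 147 151 149 150 140 101 122 130]
 [129 114 126 145 147 147 148 147 148 146 134 101 118 130]
 [131 115 113 140 142 142 143 145 144 144 134 103 117 131]
 [137 124 110 134 140 142 143 141 140 143 134 109 116 134]
 [137 126 107 130 138 139 141 141 141 141 135 112 117 134]
 [136 127 104 127 135 137 138 139 138 139 136 117 115 132]
 [134 130 103 122 133 133 134 136 137 138 136 120 113 125]
 [131 128 100 115 128 131 132 132 131 131 126 113 112 123]
 [133 134 116 105 108 109 106 104  99  99  98  98 116 120]
 [135 134 127 111 100 102 105 106 106 112 116 119 124 128]]
```

View pics/c3.png

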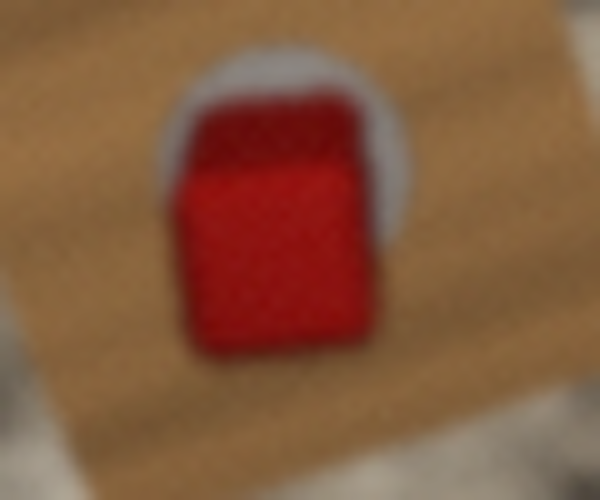

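The crop shows the bright top face with corners at about (180,185), (365,165), (375,335) and (195,355). Its centre is at full-image (272.9,201), and it is turned about 5° the same way as the guide.

Run:
```python
from h import *
p=optics.camera_params('wrist'); print(plane(p,272.9,201,.084)); print(plane(p,263,193.5,.084)-plane(p,281.5,191.5,.084), plane(p,281.5,191.5,.084)-plane(p,282.5,208.5,.084))
```

```text
[ 0.47206838 -0.34751846  0.084     ]
[ 0.00177552 -0.01620732  0.        ] [-0.01539481 -0.00088103  0.        ]
```

Emit:
step_arm(
  series=[
    {"fingers": 0.3,"slide": [0.001,-0.006,0],"spin": -5},
    {"fingers": 0.3,"slide": [0.001,-0.006,0.02],"spin": -5},
    {"fingers": 0.3,"slide": [0.001,-0.006,0.04],"spin": -5},
    {"fingers": 0.3,"slide": [0.001,-0.006,0.06],"spin": -5},
    {"fingers": 0.3,"slide": [0.001,-0.006,0.08],"spin": -5},
    {"fingers": 0.3,"slide": [0.001,-0.006,0.1],"spin": -5},
    {"fingers": 0.3,"slide": [0.001,-0.006,0.115],"spin": -5},
    {"fingers": 0.3,"slide": [0.001,-0.006,0.128],"spin": -5},
    {"fingers": 0.3,"slide": [0.001,-0.006,0.138],"spin": -5},
    {"fingers": 0.3,"slide": [0.001,-0.006,0.138],"spin": -5},
    {"fingers": 0.3,"slide": [0.001,-0.006,0.138],"spin": -5},
  ],
)

```text
time: 3.67
ee_pos: [0.4723, -0.3481, 0.0525]
orientation: [-0.043, 0.999, 0.0, 0.0]
contact_force: [-0.2, -0.3, 0.0]
gripper_width: 0.7
grasp_force: 0.0
```

Emit:
step_arm(
  series=[
    {"fingers": 0.6,"slide": [0,0,0],"spin": 0},
    {"fingers": 0.7,"slide": [0,0,0],"spin": 0},
    {"fingers": 0.8,"slide": [0,0,0],"spin": 0},
    {"fingers": 0.9,"slide": [0,0,0],"spin": 0},
    {"fingers": 1,"slide": [0,0,0],"spin": 0},
    {"fingers": 1,"slide": [0,0,0],"spin": 0},
    {"fingers": 1,"slide": [0,0,0],"spin": 0},
    {"fingers": 1,"slide": [0,0,0],"spin": 0},
  ],
  newtons=40,
)

```text
time: 4.33
ee_pos: [0.4725, -0.3487, 0.0529]
orientation: [-0.043, 0.999, -0.0, 0.001]
contact_force: [-0.8, -0.4, 7.0]
gripper_width: 0.197
grasp_force: 40.2
```

Emit:
step_arm(
  series=[
    {"fingers": 1,"slide": [0,0,-0.01],"spin": 0},
    {"fingers": 1,"slide": [0,0,-0.03],"spin": 0},
    {"fingers": 1,"slide": [0,0,-0.05],"spin": 0},
    {"fingers": 1,"slide": [0,0,-0.07],"spin": 0},
    {"fingers": 1,"slide": [0,0,-0.09],"spin": 0},
    {"fingers": 1,"slide": [0,0,-0.11],"spin": 0},
    {"fingers": 1,"slide": [0,0,-0.125],"spin": 0},
    {"fingers": 1,"slide": [0,0,-0.135],"spin": 0},
    {"fingers": 1,"slide": [0,0,-0.135],"spin": 0},
    {"fingers": 1,"slide": [0,0,-0.135],"spin": 0},
    {"fingers": 1,"slide": [0,0,-0.135],"spin": 0},
  ],
)

```text
time: 5.25
ee_pos: [0.4717, -0.348, 0.1864]
orientation: [-0.043, 0.999, 0.0, -0.001]
contact_force: [-0.0, -0.2, -0.4]
gripper_width: 0.196
grasp_force: 39.3
```

Run:
```python
from h import *
s=arm.get_state(); im,p=grab("wrist",'w4.png'); print(s['time'],s['ee_pos'],s['gripper_width'],s['grasp_force'],s['contact_force'])
c=im[150:370,180:380]; cv2.imwrite('pics/c4.png',cv2.resize(c,None,fx=2.7,fy=2.7)[:,:,::-1])
Rm=R.from_quat(s['orientation']).as_matrix(); print(Rm.round(3))
h=cv2.cvtColor(im,cv2.COLOR_RGB2HSV)
m=(((h[...,0]<6)|(h[...,0]>172))&(h[...,1]>150)&(h[...,2]>60)).astype(np.uint8)
n,l,st,cc=cv2.connectedComponentsWithStats(m)
for i in range(1,n):
    if st[i][4]>80: print(st[i],cc[i])
for t in (-.05,-.02,0,.03): print(t,proj(p,s['ee_pos']+Rm[:,2]*t))
```

```text
5.25 [ 0.47171476 -0.34796038  0.18635369] 0.19573011614486197 39.28138017654419 [-0.0169667  -0.15857416 -0.42893885]
[[-0.996 -0.085 -0.001]
 [-0.085  0.996  0.001]
 [ 0.001  0.001 -1.   ]]
[ 264  231   36   59 1942] [281.21781668 261.07723996]
-0.05 (np.float64(279.7834895967785), np.float64(297.3865890129894))
-0.02 (np.float64(280.0528092052325), np.float64(265.0302965599486))
0 (np.float64(280.1825586685139), np.float64(249.44208297366072))
0.03 (np.float64(280.3309051522446), np.float64(231.61960714456703))
```

View pics/c4.png

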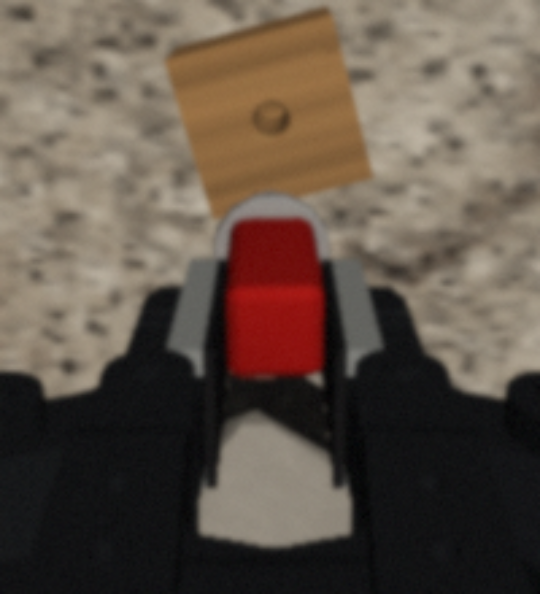

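The crop shows the pin centred and square in the fingers, with its head top at full-image (282,273). The stand's hole is at (280.4,193.3).

Emit:
step_arm(
  series=[
    {"fingers": 1,"slide": [-0.004,0.03,0],"spin": 0},
    {"fingers": 1,"slide": [-0.009,0.067,0],"spin": 0},
    {"fingers": 1,"slide": [-0.014,0.105,0],"spin": 0},
    {"fingers": 1,"slide": [-0.019,0.143,0],"spin": 0},
    {"fingers": 1,"slide": [-0.024,0.181,0],"spin": 0},
    {"fingers": 1,"slide": [-0.029,0.219,0],"spin": 0},
    {"fingers": 1,"slide": [-0.034,0.257,0],"spin": 0},
    {"fingers": 1,"slide": [-0.039,0.295,0],"spin": 0},
    {"fingers": 1,"slide": [-0.043,0.333,0],"spin": 0},
    {"fingers": 1,"slide": [-0.047,0.371,0],"spin": 0},
    {"fingers": 1,"slide": [-0.051,0.405,0],"spin": 0},
    {"fingers": 1,"slide": [-0.0545,0.429,0],"spin": 0},
  ],
)

```text
time: 6.3
ee_pos: [0.489, 0.087, 0.1865]
orientation: [-0.044, 0.999, 0.0, -0.001]
contact_force: [0.3, -0.6, -1.1]
gripper_width: 0.198
grasp_force: 39.3
```

Emit:
step_arm(
  series=[
    {"fingers": 1,"slide": [0,0,0],"spin": 0},
    {"fingers": 1,"slide": [0,0,0],"spin": 0},
    {"fingers": 1,"slide": [0,0,0],"spin": 0},
    {"fingers": 1,"slide": [0,0,0],"spin": 0},
  ],
)

```text
time: 6.63
ee_pos: [0.4897, 0.0825, 0.1869]
orientation: [-0.042, 0.999, -0.0, -0.0]
contact_force: [-0.4, -0.9, -0.6]
gripper_width: 0.194
grasp_force: 39.3
```

Run:
```python
from h import *
s=arm.get_state(); p=optics.camera_params('wrist'); im=optics.grab_frame('wrist'); cv2.imwrite('pics/w5.png',im[:,:,::-1])
print(s['time'],s['ee_pos'],s['gripper_width'],s['grasp_force'],s['contact_force'])
Rm=R.from_quat(s['orientation']).as_matrix(); print(Rm.round(3))
# bias check from the stand hole seen in w4 (same relative camera pose)
rel=np.array(p['origin'])-s['ee_pos']
p4=dict(p); p4['origin']=np.array([0.47171,-.34796,.18635])+rel
print('stand hole by wrist cam',plane(p4,280.4,193.3,.04))
print('expected hole px',proj(p,[.4887,.0845,.044]))
g=cv2.cvtColor(im,cv2.COLOR_RGB2GRAY)
n,l,st,c=cv2.connectedComponentsWithStats((g<95).astype(np.uint8))
for i in range(1,n):
    x,y,w,h,a=st[i]
    if 15<a<400 and 150<c[i][0]<420 and 120<c[i][1]<260: print(st[i],c[i],plane(p,*c[i],.044),plane(p,*c[i],.047))
```

```text
6.6333 [0.48970199 0.08253257 0.18688672] 0.1942306155129369 39.34584438800812 [-0.40901196 -0.88392079 -0.62789868]
[[-0.997 -0.084 -0.001]
 [-0.084  0.997 -0.001]
 [ 0.001 -0.001 -1.   ]]
stand hole by wrist cam [ 0.47148116 -0.34828828  0.04      ]
expected hole px (np.float64(282.7528410770227), np.float64(193.46454961443544))
[255 119   8   8  44] [257.95454545 122.54545455] [0.42288955 0.05560822 0.044     ] [0.422891   0.05582526 0.047     ]
[223 127   9   4  26] [226.26923077 128.42307692] [0.43069012 0.02618286 0.044     ] [0.43061483 0.02668933 0.047     ]
[262 148   7   7  41] [264.85365854 151.14634146] [0.4487508  0.06388526 0.044     ] [0.44849786 0.06402088 0.047     ]
[276 188  14  13 142] [282.50704225 193.93661972] [0.48919867 0.08429651 0.044     ] [0.48854787 0.08423135 0.047     ]
[332 249   7   7  32] [335.03125 251.9375 ] [0.5465123  0.14431371 0.044     ] [0.54529775 0.1436582  0.047     ]
```

View pics/w5.png

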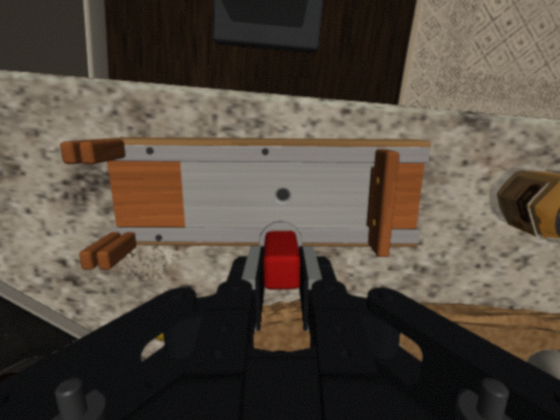

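The wrist view shows the plate hole at (282.5,194), which gives (0.489, 0.084) and agrees with the earlier measurements. The fence is at x≈385, and the pin is well held at (281,260).

Emit:
step_arm(
  series=[
    {"fingers": 1,"slide": [-0.0005,0.0018,0.01],"spin": 0},
    {"fingers": 1,"slide": [-0.0005,0.0018,0.025],"spin": 0},
    {"fingers": 1,"slide": [-0.0005,0.0018,0.04],"spin": 0},
    {"fingers": 1,"slide": [-0.0005,0.0018,0.055],"spin": 0},
    {"fingers": 1,"slide": [-0.0005,0.0018,0.07],"spin": 0},
    {"fingers": 1,"slide": [-0.0005,0.0018,0.08],"spin": 0},
    {"fingers": 1,"slide": [-0.0005,0.0018,0.088],"spin": 0},
    {"fingers": 1,"slide": [-0.0005,0.0018,0.093],"spin": 0},
    {"fingers": 1,"slide": [-0.0005,0.0018,0.096],"spin": 0},
    {"fingers": 1,"slide": [-0.0005,0.0018,0.096],"spin": 0},
    {"fingers": 1,"slide": [-0.0005,0.0018,0.096],"spin": 0},
    {"fingers": 1,"slide": [-0.0005,0.0018,0.096],"spin": 0},
  ],
)

```text
time: 7.68
ee_pos: [0.4905, 0.0856, 0.0917]
orientation: [-0.043, 0.999, 0.0, 0.0]
contact_force: [0.0, 0.0, -0.4]
gripper_width: 0.194
grasp_force: 39.3
```

Emit:
step_arm(
  series=[
    {"fingers": 1,"slide": [0,0,0.001],"spin": 0},
    {"fingers": 1,"slide": [0,0,0.002],"spin": 0},
    {"fingers": 1,"slide": [0,0,0.003],"spin": 0},
    {"fingers": 1,"slide": [0,0,0.004],"spin": 0},
    {"fingers": 1,"slide": [0,0,0.005],"spin": 0},
    {"fingers": 1,"slide": [0,0,0.006],"spin": 0},
    {"fingers": 1,"slide": [0,0,0.007],"spin": 0},
  ],
)

```text
time: 8.27
ee_pos: [0.4901, 0.0856, 0.0841]
orientation: [-0.043, 0.999, -0.0, -0.0]
contact_force: [-0.0, -0.2, -0.3]
gripper_width: 0.197
grasp_force: 39.3
```

Emit:
step_arm(
  series=[
    {"fingers": 1,"slide": [0,0,0.001],"spin": 0},
    {"fingers": 1,"slide": [0,0,0.002],"spin": 0},
    {"fingers": 1,"slide": [0,0,0.003],"spin": 0},
    {"fingers": 1,"slide": [0,0,0.004],"spin": 0},
    {"fingers": 1,"slide": [0,0,0.004],"spin": 0},
  ],
)

```text
time: 8.68
ee_pos: [0.4901, 0.0855, 0.08]
orientation: [-0.043, 0.999, -0.0, -0.0]
contact_force: [0.3, -0.4, 0.0]
gripper_width: 0.197
grasp_force: 39.3
```

Emit:
step_arm(
  series=[
    {"fingers": 1,"slide": [0,0,0.0005],"spin": 0},
    {"fingers": 1,"slide": [0,0,0.001],"spin": 0},
    {"fingers": 1,"slide": [0,0,0.0015],"spin": 0},
    {"fingers": 1,"slide": [0,0,0.002],"spin": 0},
    {"fingers": 1,"slide": [0,0,0.002],"spin": 0},
  ],
)

```text
time: 9.1
ee_pos: [0.4901, 0.0855, 0.0781]
orientation: [-0.043, 0.999, -0.0, -0.0]
contact_force: [1.8, -0.3, -0.5]
gripper_width: 0.195
grasp_force: 39.3
```

Emit:
step_arm(
  series=[
    {"fingers": 1,"slide": [-0.0007,0,0],"spin": 0},
    {"fingers": 1,"slide": [-0.0007,0,0.0005],"spin": 0},
    {"fingers": 1,"slide": [-0.0007,0,0.001],"spin": 0},
    {"fingers": 1,"slide": [-0.0007,0,0.001],"spin": 0},
  ],
)

```text
time: 9.43
ee_pos: [0.4908, 0.0856, 0.0771]
orientation: [-0.043, 0.999, -0.0, -0.0]
contact_force: [-0.2, -0.6, -0.2]
gripper_width: 0.199
grasp_force: 39.3
```

Emit:
step_arm(
  series=[
    {"fingers": 1,"slide": [0,0,0.0005],"spin": 0},
    {"fingers": 1,"slide": [0,0,0.001],"spin": 0},
    {"fingers": 1,"slide": [0,0,0.001],"spin": 0},
  ],
)

```text
time: 9.68
ee_pos: [0.4913, 0.0857, 0.0766]
orientation: [-0.043, 0.999, 0.0, 0.0]
contact_force: [-1.3, 0.2, 7.2]
gripper_width: 0.195
grasp_force: 40.3
```

Emit:
step_arm(
  series=[
    {"fingers": 1,"slide": [0,-0.001,0],"spin": 0},
    {"fingers": 1,"slide": [0,-0.002,0],"spin": 0},
    {"fingers": 1,"slide": [0,-0.003,0],"spin": 0},
    {"fingers": 1,"slide": [0,-0.004,0],"spin": 0},
    {"fingers": 1,"slide": [0,-0.005,0],"spin": 0},
    {"fingers": 1,"slide": [0,-0.006,0],"spin": 0},
    {"fingers": 1,"slide": [0,-0.007,0],"spin": 0},
  ],
)

```text
time: 10.27
ee_pos: [0.4919, 0.0797, 0.0766]
orientation: [-0.043, 0.999, 0.001, 0.0]
contact_force: [-1.3, 6.1, 6.5]
gripper_width: 0.193
grasp_force: 40.1
```

Emit:
step_arm(
  series=[
    {"fingers": 1,"slide": [0,-0.001,0],"spin": 0},
    {"fingers": 1,"slide": [0,-0.002,0],"spin": 0},
    {"fingers": 1,"slide": [0,-0.003,0],"spin": 0},
  ],
)

```text
time: 10.52
ee_pos: [0.4921, 0.0767, 0.0766]
orientation: [-0.043, 0.999, 0.001, 0.0]
contact_force: [-0.4, 6.2, 6.3]
gripper_width: 0.194
grasp_force: 40.1
```

Emit:
step_arm(
  series=[
    {"fingers": 1,"slide": [0,-0.001,0],"spin": 0},
    {"fingers": 1,"slide": [0,-0.002,0],"spin": 0},
  ],
)

```text
time: 10.68
ee_pos: [0.4923, 0.0747, 0.0766]
orientation: [-0.043, 0.999, 0.001, 0.0]
contact_force: [-1.4, 5.7, 6.0]
gripper_width: 0.19
grasp_force: 40.1
```

Emit:
step_arm(
  series=[
    {"fingers": 1,"slide": [0,-0.001,0],"spin": 0},
    {"fingers": 1,"slide": [0,-0.002,0],"spin": 0},
  ],
)

```text
time: 10.85
ee_pos: [0.4924, 0.0727, 0.0766]
orientation: [-0.043, 0.999, 0.001, 0.0]
contact_force: [-1.3, 6.5, 6.1]
gripper_width: 0.196
grasp_force: 40.2
```

Emit:
step_arm(
  series=[
    {"fingers": 1,"slide": [0,-0.001,0],"spin": 0},
    {"fingers": 1,"slide": [0,-0.002,0],"spin": 0},
  ],
)

```text
time: 11.02
ee_pos: [0.4926, 0.0708, 0.0766]
orientation: [-0.043, 0.999, 0.001, 0.0]
contact_force: [-1.3, 6.6, 6.3]
gripper_width: 0.193
grasp_force: 40.2
```

Emit:
step_arm(
  series=[
    {"fingers": 1,"slide": [0,-0.001,0],"spin": 0},
    {"fingers": 1,"slide": [0,-0.002,0],"spin": 0},
  ],
)

```text
time: 11.18
ee_pos: [0.4928, 0.0688, 0.0766]
orientation: [-0.043, 0.999, 0.001, 0.0]
contact_force: [-0.8, 6.4, 5.9]
gripper_width: 0.196
grasp_force: 40.2
```

Emit:
step_arm(
  series=[
    {"fingers": 1,"slide": [0,-0.001,0],"spin": 0},
    {"fingers": 1,"slide": [0,-0.002,0],"spin": 0},
  ],
)

```text
time: 11.35
ee_pos: [0.4929, 0.0668, 0.0766]
orientation: [-0.043, 0.999, 0.001, 0.0]
contact_force: [-0.9, 6.9, 6.2]
gripper_width: 0.2
grasp_force: 40.2
```

Emit:
step_arm(
  series=[
    {"fingers": 1,"slide": [0,-0.001,0],"spin": 0},
    {"fingers": 1,"slide": [0,-0.002,0],"spin": 0},
  ],
)

```text
time: 11.52
ee_pos: [0.4931, 0.0648, 0.0766]
orientation: [-0.043, 0.999, 0.001, 0.0]
contact_force: [-1.5, 5.5, 6.1]
gripper_width: 0.197
grasp_force: 40.2
```

Emit:
step_arm(
  series=[
    {"fingers": 1,"slide": [0,-0.001,0],"spin": 0},
    {"fingers": 1,"slide": [0,-0.002,0],"spin": 0},
  ],
)

```text
time: 11.68
ee_pos: [0.4933, 0.0628, 0.0766]
orientation: [-0.043, 0.999, 0.001, 0.0]
contact_force: [-0.9, 6.2, 6.4]
gripper_width: 0.196
grasp_force: 40.2
```

Emit:
step_arm(
  series=[
    {"fingers": 1,"slide": [0,-0.001,0],"spin": 0},
    {"fingers": 1,"slide": [0,-0.002,0],"spin": 0},
  ],
)

```text
time: 11.85
ee_pos: [0.4934, 0.0608, 0.0766]
orientation: [-0.043, 0.999, 0.001, 0.0]
contact_force: [-0.3, 5.3, 6.0]
gripper_width: 0.197
grasp_force: 40.2
```

Emit:
step_arm(
  series=[
    {"fingers": 1,"slide": [0,-0.001,0],"spin": 0},
    {"fingers": 1,"slide": [0,-0.002,0],"spin": 0},
  ],
)

```text
time: 12.02
ee_pos: [0.4936, 0.0588, 0.0766]
orientation: [-0.043, 0.999, 0.001, 0.0]
contact_force: [-1.4, 6.2, 5.5]
gripper_width: 0.195
grasp_force: 40.1
```

Emit:
step_arm(
  series=[
    {"fingers": 1,"slide": [0,-0.001,0],"spin": 0},
    {"fingers": 1,"slide": [0,-0.002,0],"spin": 0},
  ],
)

```text
time: 12.18
ee_pos: [0.4937, 0.0566, 0.0765]
orientation: [-0.043, 0.999, 0.0, 0.0]
contact_force: [-0.8, 3.9, 3.6]
gripper_width: 0.199
grasp_force: 39.9
```

Emit:
step_arm(
  series=[
    {"fingers": 1,"slide": [0,-0.001,0],"spin": 0},
    {"fingers": 1,"slide": [0,-0.002,0],"spin": 0},
  ],
)

```text
time: 12.35
ee_pos: [0.4936, 0.0537, 0.0762]
orientation: [-0.043, 0.999, -0.0, -0.0]
contact_force: [0.2, 1.7, 0.1]
gripper_width: 0.192
grasp_force: 39.5
```

Emit:
step_arm(
  series=[
    {"fingers": 1,"slide": [0,0,0.0005],"spin": 0},
    {"fingers": 1,"slide": [0,0,0.001],"spin": 0},
    {"fingers": 1,"slide": [0,0,0.0015],"spin": 0},
    {"fingers": 1,"slide": [0,0,0.0015],"spin": 0},
  ],
)

```text
time: 12.68
ee_pos: [0.4935, 0.0536, 0.0745]
orientation: [-0.043, 0.999, -0.0, -0.0]
contact_force: [0.1, 0.6, -1.4]
gripper_width: 0.195
grasp_force: 39.3
```

Emit:
step_arm(
  series=[
    {"fingers": 1,"slide": [0,0,0.0005],"spin": 0},
    {"fingers": 1,"slide": [0,0,0.001],"spin": 0},
    {"fingers": 1,"slide": [0,0,0.001],"spin": 0},
  ],
)

```text
time: 12.93
ee_pos: [0.4935, 0.0536, 0.0736]
orientation: [-0.043, 0.999, -0.0, -0.0]
contact_force: [-0.5, 0.3, -0.2]
gripper_width: 0.198
grasp_force: 39.3
```

Emit:
step_arm(
  series=[
    {"fingers": 1,"slide": [0,0,0.0007],"spin": 0},
    {"fingers": 1,"slide": [0,0,0.0014],"spin": 0},
    {"fingers": 1,"slide": [0,0,0.002],"spin": 0},
    {"fingers": 1,"slide": [0,0,0.002],"spin": 0},
  ],
)

```text
time: 13.27
ee_pos: [0.4935, 0.0537, 0.0716]
orientation: [-0.043, 0.999, -0.0, -0.0]
contact_force: [-0.0, -1.0, -0.1]
gripper_width: 0.193
grasp_force: 39.4
```

Emit:
step_arm(
  series=[
    {"fingers": 1,"slide": [0,0,0.0005],"spin": 0},
    {"fingers": 1,"slide": [0,0,0.001],"spin": 0},
    {"fingers": 1,"slide": [0,0,0.001],"spin": 0},
  ],
)

```text
time: 13.52
ee_pos: [0.4935, 0.0537, 0.0706]
orientation: [-0.043, 0.999, -0.0, -0.0]
contact_force: [0.2, 1.0, -0.7]
gripper_width: 0.197
grasp_force: 39.4
```

Emit:
step_arm(
  series=[
    {"fingers": 1,"slide": [0,0,0.001],"spin": 0},
    {"fingers": 1,"slide": [0,0,0.002],"spin": 0},
    {"fingers": 1,"slide": [0,0,0.003],"spin": 0},
    {"fingers": 1,"slide": [0,0,0.003],"spin": 0},
  ],
)

```text
time: 13.85
ee_pos: [0.4935, 0.0537, 0.0675]
orientation: [-0.043, 0.999, -0.0, -0.0]
contact_force: [0.6, -0.0, -1.6]
gripper_width: 0.196
grasp_force: 39.4
```

Emit:
step_arm(
  series=[
    {"fingers": 1,"slide": [0,0,0.001],"spin": 0},
    {"fingers": 1,"slide": [0,0,0.002],"spin": 0},
    {"fingers": 1,"slide": [0,0,0.003],"spin": 0},
    {"fingers": 1,"slide": [0,0,0.003],"spin": 0},
  ],
)

```text
time: 14.18
ee_pos: [0.4935, 0.0537, 0.0645]
orientation: [-0.043, 0.999, -0.0, -0.0]
contact_force: [-0.5, 0.3, -0.8]
gripper_width: 0.198
grasp_force: 39.3
```

Emit:
step_arm(
  series=[
    {"fingers": 1,"slide": [0,0,0.001],"spin": 0},
    {"fingers": 1,"slide": [0,0,0.002],"spin": 0},
    {"fingers": 1,"slide": [0,0,0.003],"spin": 0},
    {"fingers": 1,"slide": [0,0,0.003],"spin": 0},
  ],
)

```text
time: 14.52
ee_pos: [0.4935, 0.0537, 0.0615]
orientation: [-0.043, 0.999, -0.0, -0.0]
contact_force: [-0.8, -0.2, -1.0]
gripper_width: 0.195
grasp_force: 39.3
```

Emit:
step_arm(
  series=[
    {"fingers": 1,"slide": [0,0,0.001],"spin": 0},
    {"fingers": 1,"slide": [0,0,0.002],"spin": 0},
    {"fingers": 1,"slide": [0,0,0.003],"spin": 0},
    {"fingers": 1,"slide": [0,0,0.0035],"spin": 0},
    {"fingers": 1,"slide": [0,0,0.0035],"spin": 0},
  ],
)

```text
time: 14.93
ee_pos: [0.4935, 0.0537, 0.0581]
orientation: [-0.043, 0.999, -0.0, -0.0]
contact_force: [1.6, -0.7, -1.0]
gripper_width: 0.2
grasp_force: 39.3
```

Emit:
step_arm(
  series=[
    {"fingers": 1,"slide": [0,0,0.0005],"spin": 0},
    {"fingers": 1,"slide": [0,0,0.001],"spin": 0},
    {"fingers": 1,"slide": [0,0,0.001],"spin": 0},
  ],
)

```text
time: 15.18
ee_pos: [0.4936, 0.0537, 0.0571]
orientation: [-0.043, 0.999, -0.0, -0.0]
contact_force: [0.9, -0.5, -0.4]
gripper_width: 0.195
grasp_force: 39.4
```

Emit:
step_arm(
  series=[
    {"fingers": 1,"slide": [0,0,0.0005],"spin": 0},
    {"fingers": 1,"slide": [0,0,0.0008],"spin": 0},
    {"fingers": 1,"slide": [0,0,0.0008],"spin": 0},
  ],
)

```text
time: 15.43
ee_pos: [0.4939, 0.0536, 0.0568]
orientation: [-0.043, 0.999, 0.0, 0.0]
contact_force: [-2.4, -2.8, 10.0]
gripper_width: 0.195
grasp_force: 40.6
```

Emit:
step_arm(
  series=[
    {"fingers": 1,"slide": [0,0,-0.0004],"spin": 0},
    {"fingers": 0.75,"slide": [0,0,-0.0004],"spin": 0},
    {"fingers": 0.6,"slide": [0,0,-0.0004],"spin": 0},
    {"fingers": 0.45,"slide": [0,0,-0.0004],"spin": 0},
    {"fingers": 0.45,"slide": [0,0,-0.0004],"spin": 0},
    {"fingers": 0.45,"slide": [0,0,-0.0004],"spin": 0},
  ],
)

```text
time: 15.93
ee_pos: [0.4936, 0.0538, 0.0567]
orientation: [-0.043, 0.999, -0.0, -0.0]
contact_force: [-0.4, 0.4, -0.5]
gripper_width: 0.547
grasp_force: 0.0
```

Emit:
step_arm(
  series=[
    {"fingers": 0.45,"slide": [0,0,-0.005],"spin": 0},
    {"fingers": 0.45,"slide": [0,0,-0.015],"spin": 0},
    {"fingers": 0.45,"slide": [0,0,-0.03],"spin": 0},
    {"fingers": 0.45,"slide": [0,0,-0.05],"spin": 0},
    {"fingers": 0.45,"slide": [0,0,-0.075],"spin": 0},
    {"fingers": 0.45,"slide": [0,0,-0.1],"spin": 0},
    {"fingers": 0.45,"slide": [0,0,-0.125],"spin": 0},
    {"fingers": 0.45,"slide": [0,0,-0.14],"spin": 0},
    {"fingers": 0.45,"slide": [0,0,-0.14],"spin": 0},
    {"fingers": 0.45,"slide": [0,0,-0.14],"spin": 0},
    {"fingers": 0.45,"slide": [0,0,-0.14],"spin": 0},
  ],
)

```text
time: 16.85
ee_pos: [0.4933, 0.0537, 0.1967]
orientation: [-0.043, 0.999, -0.0, -0.0]
contact_force: [-0.0, -0.1, 0.1]
gripper_width: 0.552
grasp_force: 0.0
```

Run:
```python
from h import *
s=arm.get_state(); im,p=grab("wrist",'w6.png'); print(s['time'],s['ee_pos'],s['contact_force'])
print('collar centre if seated',proj(p,[.4925,.0537,.048]),'head top',proj(p,[.4925,.0537,.088]))
c=im[120:300,180:400]; cv2.imwrite('pics/c6.png',cv2.resize(c,None,fx=3,fy=3,interpolation=cv2.INTER_CUBIC)[:,:,::-1])
```

```text
16.85 [0.49326624 0.05369142 0.19671907] [-0.02637022 -0.13636263  0.05696093]
collar centre if seated (np.float64(280.687575934249), np.float64(192.23120876452086)) head top (np.float64(280.61326323332395), np.float64(201.59998075095356))
```

View pics/c6.png

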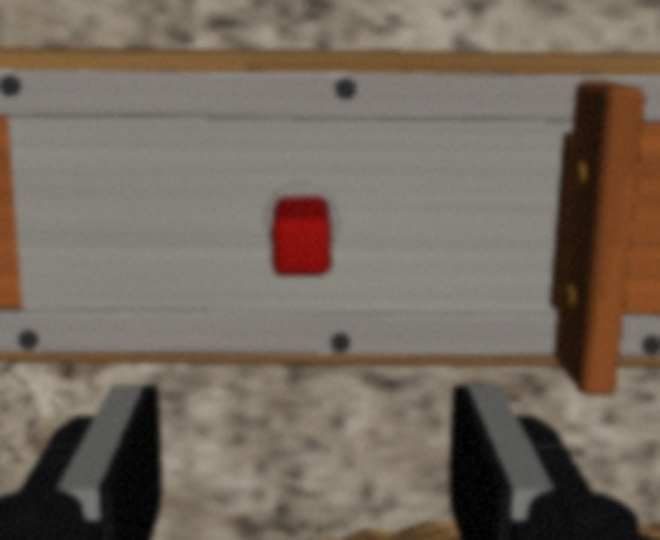

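The crop shows the pin upright in the plate. Its head top is at full-image (280.7,201), where a fully seated pin should appear (280.6,201.6), and the fingers are clear of everything.

```bash
python3 -c "
from cell import ticket; print(ticket.job_done())"
```

```text
the job is handed in; nothing more can be done
None
```

The pin is through the plate and in the hidden hole, collar down on the plate and released. The fence is locked, and I handed the job in at about 17 s; no verdict was returned.

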